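# Roll the pleated filter to the middle of the pan

### The job

The dusty pleated filter cartridge lies on its side towards one end of the aluminium pan. Roll it along the pan with your fingertips on top of it, in one go or in several strokes, until it lies at rest in the middle of the pan's length and straight across it, so that it can be brushed off with the dust falling into the pan on both sides. Do not grip, lift, slide or push it from the side, press lightly because the pleats crush, do not shift the pan, and leave the hand nut in the pan and everything else on the counter alone.

Things in the scene. Friction and masses are not known exactly. Their poses are not given: they have to be found in the camera images.
- filter: Pleated cartridge filter on its side, 96 mm diameter, 150 mm long, about 0.3 kg: rolls on two dark end caps (radius 48, 12 mm thick); off-white paper between them, radius 46.5, firm. Origin mid-axis, 51 mm above the counter; top of caps at 99, of pleats at 97.5. Own x = its axis, level, across the pan; own z points up at the start and turns as it rolls. A slow roll dies out within some mm when let go.
- pan: Shallow aluminium pan, 0.7 kg, loose on the counter: floor 3 mm thick, 250 x 400 mm inside; walls 28 mm high, flaring to 268 x 418 mm at the rolled rim (6 mm thick). Origin at the middle of its underside. Own y runs along its length (the way the filter rolls), own x across its width (the way the filter's axis must lie), z up.
- pan_middle (a point): The middle of the pan, 51 mm above the counter: where the middle of the filter's axis belongs. The filter starts 80 to 125 mm from it, towards either end of the pan. Axes as the pan's.
- lobed_nut: Black three-lobed hand nut, about 42 mm across and 25 mm high, standing on the pan's floor towards the end away from the filter, its centre 80 to 125 mm from the pan's middle. Origin at the middle of its underside. Not to be disturbed.
- brush: Black round dusting brush standing on its bristles on the counter to the right of the pan, 62 mm across, about 105 mm high with its slanting socket. Origin under the middle of the bristles. Not to be disturbed.
- canister: Grey canister with a ribbed twist cap, standing on the counter to the left of the pan, 112 mm in diameter, 201 mm high. Origin at the middle of its underside. Not to be disturbed.
- crevice_nozzle: Black crevice nozzle lying flat beyond the pan, about 225 mm long and 34 mm high. Origin on its underside. Not to be disturbed.
- screwdriver: Small grey screwdriver lying on the counter to the left of the pan, its handle towards the robot. Not to be disturbed.
- spray_bottle: White spray bottle with grey trigger head, standing on the counter to the left of the pan, 76 mm in diameter, about 213 mm high. Origin at the middle of its underside. Not to be disturbed.
- tin: Low round metal tin beyond the pan, 87 mm in diameter, 58 mm high. Origin at the middle of its underside. Not to be disturbed.
Mind the look-alikes: they are no part of the job. What is shaped like the filter but orange or yellow is not meant.

How it is judged:
By the outcome, as a careful person would: the job done as asked, in the order asked, and still so for the second after the job is handed in, with the robot touching nothing.
It also fails if it takes over 64 s, if anything falls off the work surface, if the arm or the gripper's body presses on something with over 40 N, if the wrist force passes 120 N, or if a joint passes its speed limit or range.

### The arm

A 7-joint arm with a two-finger parallel gripper is mounted at the origin on the work surface. World frame = base frame: x ahead of the robot, y to its left, z up, the work surface at z = 0. Lengths are in mm, angles in rad, forces in N, time in s.
With the tool pointing down it reaches from about 400 to 850 mm from the base axis. Payload 10.4 kg.
Tool frame: the origin (TCP) lies at the very end of the fingers, on their centre line; the grasp point (between the pads) lies 19 mm behind it (hold_point_z is the distance from the TCP to the grasp point, in mm); z points along the fingers, y is the direction in which the jaws open and shut (so a half turn about z gives the same grasp; the last joint's range is limited). The gripper opens to 85 mm and grips with 20 to 120 N. Pads are 22 mm wide; open, the fingers measure 114 mm over their backs; the gripper's body (76 mm by 85 mm) begins 54 mm behind the grasp point. The pads swing forward as they close: fully open they stand 13 mm farther back than shut.
Start: joints at [-1.352, 0.332, -0.065, 1.46, 0.022, 1.35, -0.088], TCP at [149.642, 606.843, 231.338] pointing down, gripper open.
Joint ranges: [-2.6, 2.6], [-0.5, 2.12], [-1.47, 1.34], [0.16, 2.42], [-1.27, 4.41], [0.06, 2.06], [-2.6, 2.6]. Speed limits (rad/s): [2.22, 2.22, 2.79, 2.79, 3.14, 3.14, 3.14].

### API

Orientations are given as a unit quaternion [x, y, z, w].
In Python, from station import state, capture, sign_off, hold_point_z gives the robot as it stands.
- The arm moves only by the tool apply_moves, never from a script. Its argument "targets" is one flat list of numbers, 7 for each row, row after row: the shift along the world's x, y, z in mm, then the turn, a rotation vector about the world's x, y, z in rad, then the opening, from -1 (shut) to 1 (fully open). In form: [x, y, z, wx, wy, wz, hand, x, y, z, wx, wy, wz, hand, ...]. A call has 1 to 12 rows; each row is the pose to reach, as a shift and turn from the pose measured when the call began; what a row does not reach only later rows make up. A row lasts 1/8 s, in which the tool goes at most 62.5 mm and 10.7 degrees, less where a joint would pass 70% of its speed; a pose out of reach is approached as far as the arm can. A call with a gripper value outside its range is refused whole. The fingers move at their own pace and stop on an object; the grip force is fixed at half the most. Time passes only in rows, so rows that repeat a pose let the fingers close. It gives the time, the measured TCP pose, the force and the opening at its end, in the units of the state.
- state(): the state, without advancing time (a new reading comes with each control period).
- capture(name): name is "scene" or "top" or "wrist"; returns a dict with "img" (480x640x3 uint8, red, green, blue), "intrinsics" (3x3 intrinsics, pixels), "position" and "rotation" of the camera in the world. Camera axes: x right, y up, looking along -z (the intrinsics and any distortion apply to the point x, -y, -z); pixel columns grow to the right and rows downward; lengths in mm; the calibration is good to about 2 mm. A picture is of the moment at which its call begins. There is no depth.
- sign_off(): hands the job in, once; it reports no verdict.
The state is a dict: "clock": time; "q": joint angles; "qvel": joint speeds; "joint_torque": joint torques, N m; "tcp_pos": TCP position; "tcp_rot": TCP orientation; "contact_force": force on the tool from outside, world axes, zero at the start; "wrist_torque": the same for the moment, N m; "opening": finger opening in mm.
Only numpy, scipy, OpenCV 4.12 (cv2) and the standard library are available. Lean on these libraries where they do the work, as an engineer would, in place of code of your own. Each camera call takes 0.05 s, during which the arm holds its last target.

## Working session

There is one attempt and no reset: what is moved stays moved. The work goes in short steps, Python scripts to look and compute and a tool call to move; the robot and the scene stay as the last step left them, time stands still between calls to the robot, and variables do not carry over. Pictures are saved under pics/ and viewed, and the job is handed in when it is done.

Besides the shell and the picture viewer there is one more tool, called after "Request:" as name(argument=value, ...) on one line, values as JSON. apply_moves: Moves the arm, as the interface text tells. Its arguments: {"type":"object","properties":{"targets":{"type":"array"}},"required":["targets"]}

```bash
mkdir -p pics; ls; python3 - <<'E'
from station import state,capture,hold_point_z
import cv2,pickle
s=state();print(s,hold_point_z)
d={}
for n in("scene","top","wrist"):
    c=capture(n);d[n]=c
    cv2.imwrite(f"pics/{n}0.png",c["img"][:,:,::-1]);print(n,c["intrinsics"],c["position"],c["rotation"],[k for k in c])
pickle.dump(d,open("c0.pkl","wb"))
E
```

```text
pics
{'clock': 0.0, 'q': array([-1.35160834,  0.3328912 , -0.06465497,  1.46092558,  0.02160986,
        1.34989076, -0.08850366]), 'qvel': array([-6.72151267e-04, -7.32195067e-04,  2.37386205e-03, -9.54637953e-04,
        9.70948214e-04,  2.91568707e-04, -1.46346271e-05]), 'joint_torque': array([-5.93263521e-04, -6.25450802e+01,  4.87452617e-02, -3.91599226e+01,
        1.60555495e-02,  9.85652790e-03, -4.29557531e-05]), 'tcp_pos': array([149.59598512, 606.45681126, 230.51126185]), 'tcp_rot': array([ 1.20611309e-01,  9.92699556e-01, -7.08562963e-04, -4.13237420e-05]), 'contact_force': array([0.06661075, 0.19068169, 0.2147314 ]), 'wrist_torque': array([0.03168588, 0.0762411 , 0.03434357]), 'opening': 85.26233301904122} 18.700000000000003
scene [[552.28076335   0.         319.51900427]
 [  0.         552.28076335 241.72901833]
 [  0.           0.           1.        ]] [1202.48143235 -768.50740953  801.50084857] [0.42503164 0.17310246 0.31189198 0.83192971] ['img', 'intrinsics', 'position', 'rotation']
top [[460.84297635   0.         315.99003246]
 [  0.         460.84297635 239.85383333]
 [  0.           0.           1.        ]] [ 435.46968628   -7.45651948 1217.14923254] [ 0.0128306  -0.02073768 -0.70295636  0.7108148 ] ['img', 'intrinsics', 'position', 'rotation']
wrist [[401.56362748   0.         315.76867949]
 [  0.         401.56362748 241.0859419 ]
 [  0.           0.           1.        ]] [ 84.07373439 622.25341509 372.03262029] [-0.10396073 -0.08069358  0.61119274  0.78046406] ['img', 'intrinsics', 'position', 'rotation']
```

View pics/scene0.png

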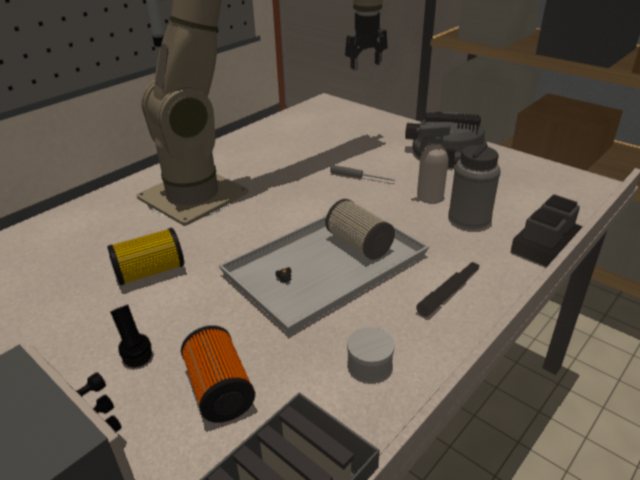

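View pics/top0.png

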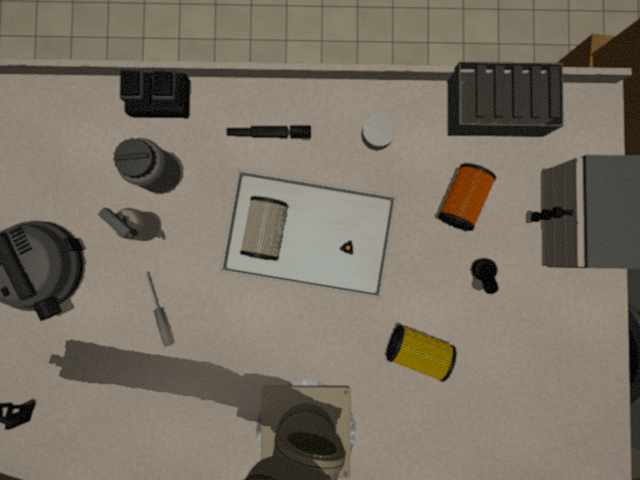

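View pics/wrist0.png

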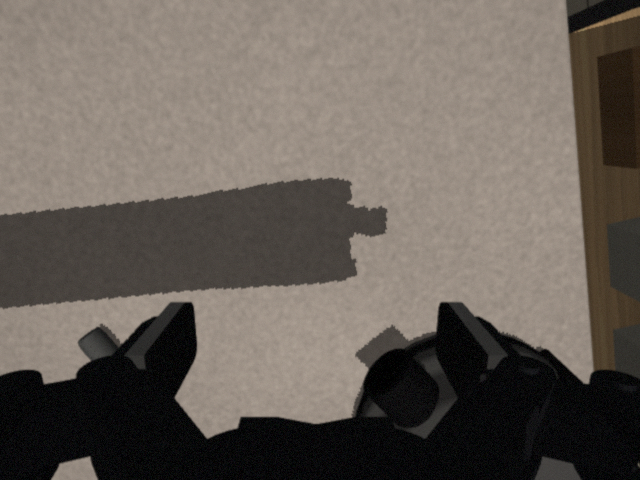

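The scene shows the filter lying in the far-left part of the pan. In the top view the pan corners are near (241,174), (393,198), (379,294) and (223,269), the filter is near (264,228) and the nut near (347,247). Next I measure.

```bash
cat > h.py <<'E'
import numpy as np,cv2
from scipy.spatial.transform import Rotation as R
def ray(c,u,v):
    K=c["intrinsics"];d=np.array([(u-K[0,2])/K[0,0],-(v-K[1,2])/K[1,1],-1.])
    return np.array(c["position"]),R.from_quat(c["rotation"]).apply(d)
def onz(c,u,v,z):
    p,d=ray(c,u,v);return p+d*(z-p[2])/d[2]
def proj(c,P):
    K=c["intrinsics"];q=R.from_quat(c["rotation"]).inv().apply(np.asarray(P)-c["position"])
    return K[0,0]*q[0]/-q[2]+K[0,2],K[1,1]*-q[1]/-q[2]+K[1,2]
E
python3 - <<'E'
import pickle,cv2
from h import *
d=pickle.load(open("c0.pkl","rb"))
t=d["top"]["img"][:,:,::-1]
cv2.imwrite("pics/tc.png",cv2.resize(t[160:310,210:410],None,fx=4,fy=4,interpolation=cv2.INTER_CUBIC))
s=d["scene"]["img"][:,:,::-1]
cv2.imwrite("pics/sc.png",cv2.resize(s[190:335,215:435],None,fx=3.6,fy=3.6,interpolation=cv2.INTER_CUBIC))
hsv=cv2.cvtColor(t,cv2.COLOR_BGR2HSV)
for p in [(320,220),(264,228),(300,180),(234,220),(320,186),(262,200),(200,300),(265,259)]: print(p,hsv[p[1],p[0]])
E
```

```text
(320, 220) [ 27  17 163]
(264, 228) [ 22  50 137]
(300, 180) [ 23  14 143]
(234, 220) [ 26  31 115]
(320, 186) [26 23 76]
(262, 200) [ 0 28 55]
(200, 300) [ 15  38 146]
(265, 259) [37 27 85]
```

View pics/tc.png

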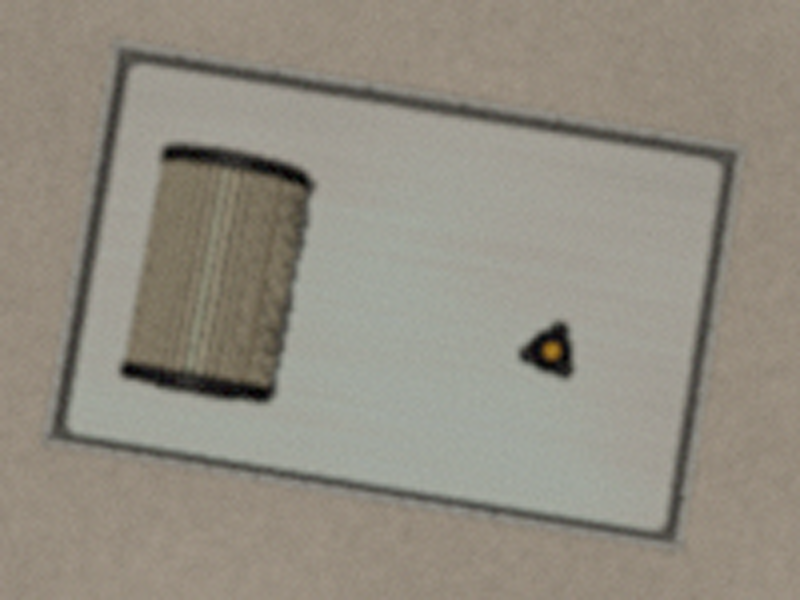

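View pics/sc.png

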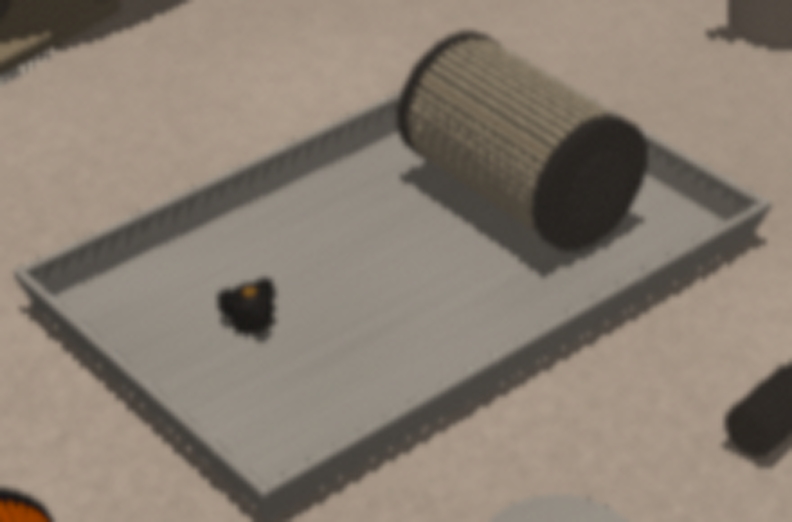

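```bash
cat > meas.py <<'E'
from h import *
def lines(mask_pts): pass
def pan(c):
    t=cv2.cvtColor(c["img"],cv2.COLOR_RGB2HSV)
    m=((t[:,:,1]<27)&(t[:,:,2]>110)).astype(np.uint8)
    m=cv2.morphologyEx(m,cv2.MORPH_OPEN,np.ones((3,3)))
    n,l,s,_=cv2.connectedComponentsWithStats(m)
    i=1+np.argmax([s[k,4] if 250<l.shape[1] and 215<s[k,0]<400 and s[k,1]>150 else 0 for k in range(1,n)])
    m=(l==i).astype(np.uint8)
    cn=max(cv2.findContours(m,cv2.RETR_EXTERNAL,cv2.CHAIN_APPROX_NONE)[0],key=len)[:,0]
    h=cv2.convexHull(cn)[:,0]
    P=np.array([onz(c,u,v,3.)[:2] for u,v in h],np.float32)
    return m,cv2.minAreaRect(P)
def filt(c):
    g=c["img"].astype(int);t=cv2.cvtColor(c["img"],cv2.COLOR_RGB2HSV)
    _,r=pan(c)
    # polygon of the pan floor, inset
    q=cv2.boxPoints((r[0],(r[1][0]-12,r[1][1]-12),r[2]))
    poly=np.array([proj(c,[*p,3.]) for p in q])
    a=np.zeros(t.shape[:2],np.uint8);cv2.fillConvexPoly(a,poly.round().astype(int),1)
    m=(a==1)&((t[:,:,1]>36)|(t[:,:,2]<95))
    m=cv2.morphologyEx(m.astype(np.uint8),cv2.MORPH_CLOSE,np.ones((5,5)))
    n,l,s,_=cv2.connectedComponentsWithStats(m)
    i=1+np.argmax(s[1:,4]);f=(l==i).astype(np.uint8)
    return f,m
E
python3 - <<'E'
import pickle
from meas import *
d=pickle.load(open("c0.pkl","rb"));c=d["top"]
m,r=pan(c);print(r)
f,_=filt(c);print(f.sum())
o=c["img"][:,:,::-1].copy()
for k,col in((m,(0,255,0)),(f,(0,0,255))):
    cv2.drawContours(o,cv2.findContours(k,cv2.RETR_EXTERNAL,cv2.CHAIN_APPROX_NONE)[0],-1,col,1)
cv2.imwrite("pics/mask.png",cv2.resize(o[160:310,210:410],None,fx=4,fy=4,interpolation=cv2.INTER_NEAREST))
E
```

```text
((509.37213134765625, -1.04083251953125), (400.4925537109375, 250.6505126953125), 81.09308624267578)
2288
```

View pics/mask.png

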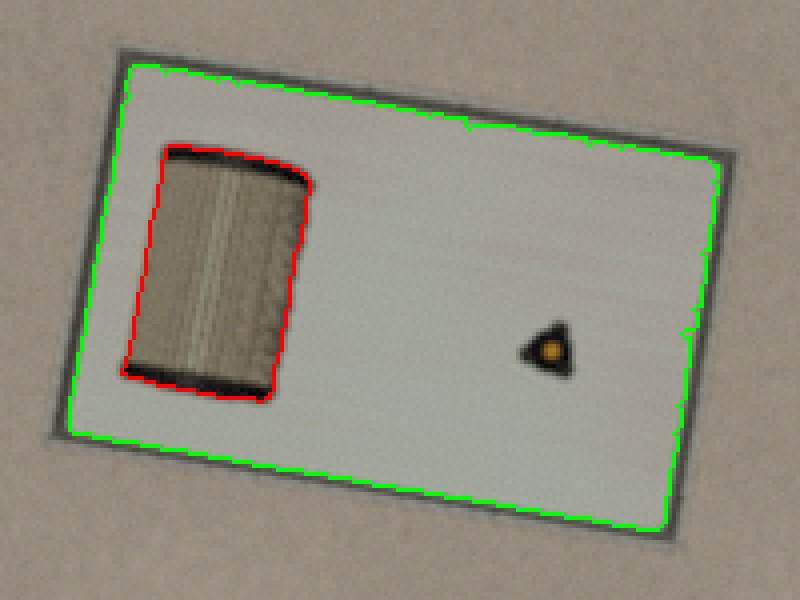

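```bash
cat >> meas.py <<'E'
def pose(c,verbose=True):
    """filter axis by bisecting tangent planes; in pan coords"""
    _,r=pan(c); w,h=r[1]; a=np.deg2rad(r[2])
    if w<h: a+=np.pi/2
    if np.sin(a)<0: a+=np.pi
    py=np.array([np.cos(a),np.sin(a)]);px=np.array([py[1],-py[0]]);pc=np.array(r[0])
    f,_=filt(c)
    cn=max(cv2.findContours(f,cv2.RETR_EXTERNAL,cv2.CHAIN_APPROX_NONE)[0],key=len)[:,0].astype(float)
    G=np.array([onz(c,u,v,51.)[:2]-pc for u,v in cn]); X=G@px;Y=G@py
    cx=(X.min()+X.max())/2; cy=(Y.min()+Y.max())/2
    n=[]
    for sgn in(-1,1):
        # subpixel not attempted: contour pixels are inside mask -> push 0.5 px outward
        k=(abs(X-cx)<58)&((Y-cy)*sgn>25)
        vx,vy,x0,y0=cv2.fitLine(cn[k].astype(np.float32),cv2.DIST_HUBER,0,.01,.01).ravel()
        nrm=np.array([-vy,vx]);cen=cn.mean(0)
        if nrm@(np.array([x0,y0])-cen)<0:nrm=-nrm
        p0=np.array([x0,y0])+.5*nrm
        A=ray(c,*p0)[1];B=ray(c,p0[0]+50*vx,p0[1]+50*vy)[1]
        N=np.cross(A,B);N/=np.linalg.norm(N)
        if N[:2]@py*sgn<0:N=-N
        n.append(N)
    o=np.array(c["position"])
    ax=np.cross(*n);ax/=np.linalg.norm(ax)
    if ax[:2]@px<0:ax=-ax
    # axis line point: n_i.(p-o)=-R ; z free check ; solve n0,n1 with p at pan x=0
    def solve(Rr):
        M=np.array([n[0],n[1],[*px,0]]);b=np.array([n[0]@o-Rr,n[1]@o-Rr,px@pc]);return np.linalg.solve(M,b)
    p=solve(46.5)
    # bisector plane with z=51, along pan
    nb=n[0]-n[1]; 
    def axpt(s,z=51.):
        q=pc+px*s; t=(nb@(o-np.array([*q,z])))/(nb[:2]@py); return t
    y0=axpt(0);ya=axpt(60);yb=axpt(-60)
    yaw=np.rad2deg(np.arctan2(ya-yb,120))
    # ends: from the top outline points of caps (z=99) near the axis
    k=abs(Y-cy)<8
    G2=np.array([onz(c,u,v,99.)[:2]-pc for u,v in cn]);X2=G2@px
    res=dict(pc=pc,pan_deg=np.rad2deg(a),px=px,py=py,y=y0,x_ends99=(X2.min(),X2.max()),yaw_rel=yaw,axis=ax,p3=p,rectsize=r[1])
    wpos=pc+px*0+py*y0;res["world_mid_x0"]=wpos
    if verbose:
        for k_,v_ in res.items():print(k_,np.round(v_,3))
    return res
E
python3 - <<'E'
import pickle
from meas import *
d=pickle.load(open("c0.pkl","rb"));c=d["top"]
r=pose(c)
u=(347.5,247.5)
P=onz(c,*u,25)[:2]-r["pc"];print("nut pan",P@r["px"],P@r["py"])
# cross-check predicted cap centre and ends in scene
s=d["scene"];o=s["img"][:,:,::-1].copy()
z3=lambda x,y,z:np.array([*(r["pc"]+r["px"]*x+r["py"]*y),z])
for P in [z3(x,y,3) for x in(-125,125) for y in(-200,200)]:
    cv2.circle(o,tuple(int(round(i)) for i in proj(s,P)),1,(0,255,0),-1)
for x in(-75,75):
  for th in np.linspace(0,6.28,24):
    P=z3(x-5,r["y"]+48*np.cos(th),51+48*np.sin(th));cv2.circle(o,tuple(int(round(i)) for i in proj(s,P)),0,(0,0,255),-1)
cv2.imwrite("pics/sc2.png",cv2.resize(o[190:335,215:435],None,fx=3.6,fy=3.6,interpolation=cv2.INTER_NEAREST))
E
```

```text
pc [509.372  -1.041]
pan_deg 81.093
px [ 0.988 -0.155]
py [0.155 0.988]
y 112.46
x_ends99 [-84.247  64.898]
yaw_rel -0.528
axis [ 0.977 -0.176  0.122]
p3 [526.283 106.867  79.817]
rectsize [400.493 250.651]
world_mid_x0 [526.784 110.063]
nut pan -19.964608983350125 -105.63300324870625
```

View pics/sc2.png

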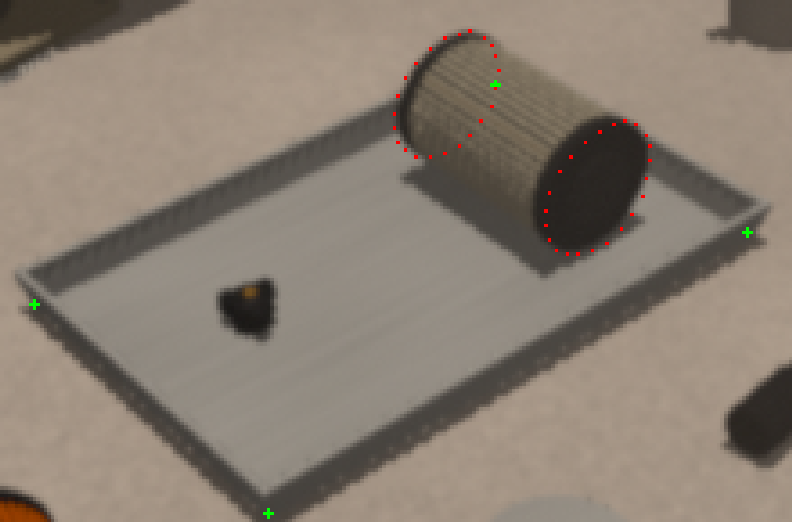

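The scene overlay agrees: the pan corners fit and the filter ring fits within about 1 px. In pan coordinates the filter is at y = +112.5, x ≈ -9, with about -0.5° of yaw. The nut is at (-20, -106). I'll now move above the filter with the jaws along its axis.

Request:
apply_moves(targets=[20,-25,20,0,0,-0.1,0.6,50,-65,20,0,0,-0.22,0.6,82,-108,20,0,0,-0.34,0.6,114,-150,20,0,0,-0.47,0.6,148,-194,20,0,0,-0.6,0.6,182,-239,20,0,0,-0.73,0.6,216,-284,20,0,0,-0.86,0.6,250,-329,20,0,0,-0.99,0.6,284,-373,20,0,0,-1.12,0.6,318,-418,20,0,0,-1.26,0.6,347,-456,20,0,0,-1.38,0.6,370,-486,20,0,0,-1.484,0.6])

```text
clock: 1.65
tcp_pos: [520.5, 118.5, 250.7]
tcp_rot: [0.761, 0.648, -0.0, -0.0]
contact_force: [-0.1, -0.2, -0.4]
opening: 68.2
```

Request:
apply_moves(targets=[-0.3,1,-30,0,0,0.004,0.6,-0.6,1.5,-65,0,0,0.004,0.6,-1,2,-100,0,0,0.004,0.6,-1,2,-125,0,0,0.004,0.6,-1,2,-135,0,0,0.004,0.6,-1,2,-135,0,0,0.004,0.6])

```text
clock: 2.4
tcp_pos: [519.3, 120.4, 115.6]
tcp_rot: [0.76, 0.65, -0.001, -0.0]
contact_force: [0.3, 0.5, 0.4]
opening: 68.5
```

```bash
python3 - <<'E'
from station import state,capture
import cv2
for n in("scene","wrist"):
    c=capture(n);i=c["img"][:,:,::-1]
    if n=="scene": i=cv2.resize(i[130:335,215:435],None,fx=2.9,fy=2.9,interpolation=cv2.INTER_CUBIC)
    cv2.imwrite(f"pics/{n}1.png",i)
s=state();print(s["tcp_pos"],s["contact_force"],s["opening"])
E
```

```text
[520.04973306 120.65706021 116.67528693] [ 0.28517033  1.01148036 -0.33860549] 68.25827379294954
```

View pics/scene1.png

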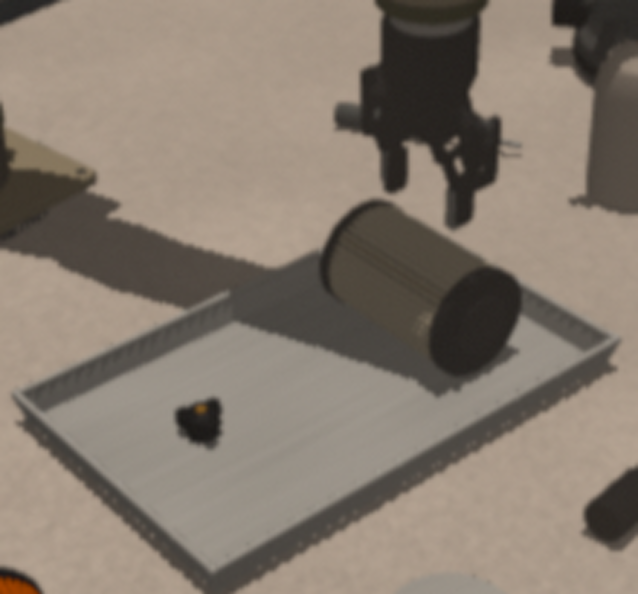

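View pics/wrist1.png

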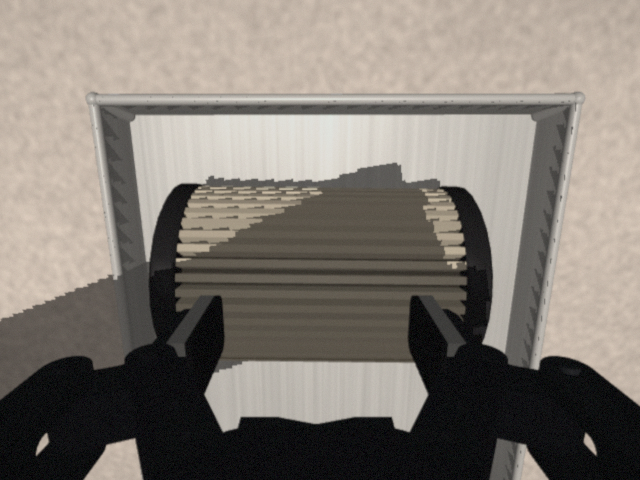

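Wrist view: the fingers (tips at columns ~205 and ~430) sit inside the caps (columns 185 and 463) and are centred. The top view has the filter straight in the pan. Now I probe downward for contact.

Request:
apply_moves(targets=[0,0,-8,0,0,0,0.6,0,0,-15,0,0,0,0.6,0,0,-17,0,0,0,0.6])

```text
clock: 2.88
tcp_pos: [519.7, 120.6, 99.1]
tcp_rot: [0.76, 0.65, -0.0, -0.0]
contact_force: [-0.4, -0.6, -0.1]
opening: 68.6
```

Request:
apply_moves(targets=[0,0,-2,0,0,0,0.6,0,0,-3,0,0,0,0.6])

```text
clock: 3.12
tcp_pos: [519.7, 120.6, 96.0]
tcp_rot: [0.76, 0.65, -0.0, -0.0]
contact_force: [-0.3, 0.4, -0.3]
opening: 68.3
```

Request:
apply_moves(targets=[0,0,-1,0,0,0,0.6,0,0,-2,0,0,0,0.6])

```text
clock: 3.38
tcp_pos: [519.8, 120.6, 94.0]
tcp_rot: [0.76, 0.65, -0.0, -0.0]
contact_force: [-0.5, -0.1, -0.8]
opening: 68.6
```

Request:
apply_moves(targets=[0,0,-1,0,0,0,0.6,0,0,-2,0,0,0,0.6])

```text
clock: 3.62
tcp_pos: [519.8, 120.6, 92.0]
tcp_rot: [0.76, 0.65, -0.0, -0.0]
contact_force: [-0.7, -0.2, 0.0]
opening: 68.3
```

Request:
apply_moves(targets=[0,0,-1,0,0,0,0.6,0,0,-1.5,0,0,0,0.6])

```text
clock: 3.88
tcp_pos: [519.8, 120.6, 90.5]
tcp_rot: [0.76, 0.65, -0.0, -0.0]
contact_force: [-1.2, 0.5, 3.9]
opening: 68.1
```

Request:
apply_moves(targets=[0,0,-0.7,0,0,0,0.6,0,0,-1,0,0,0,0.6])

```text
clock: 4.12
tcp_pos: [520.0, 121.2, 90.3]
tcp_rot: [0.76, 0.65, 0.0, -0.0]
contact_force: [-4.4, 0.8, 11.0]
opening: 68.7
```

Contact is at TCP z ≈ 90.5 and the stiffness is about 10 N/mm. First partial stroke, with a light press.

Request:
apply_moves(targets=[-0.3,-2,-0.2,0,0,0,0.6,-0.8,-5,-0.2,0,0,0,0.6,-1.4,-9,-0.2,0,0,0,0.6,-2,-13,-0.2,0,0,0,0.6,-2.6,-17,-0.2,0,0,0,0.6,-3.1,-20,-0.2,0,0,0,0.6])

```text
clock: 4.88
tcp_pos: [516.7, 101.2, 90.5]
tcp_rot: [0.76, 0.65, 0.0, -0.001]
contact_force: [-5.7, 1.2, 8.8]
opening: 68.6
```

```bash
python3 - <<'E'
from station import state,capture
import cv2
for n in("scene","wrist","top"):
    c=capture(n);i=c["img"][:,:,::-1]
    if n=="scene": i=cv2.resize(i[130:335,215:435],None,fx=2.9,fy=2.9,interpolation=cv2.INTER_CUBIC)
    if n=="top": i=cv2.resize(i[160:310,210:410],None,fx=4,fy=4,interpolation=cv2.INTER_CUBIC)
    cv2.imwrite(f"pics/{n}2.png",i)
s=state();print(s["tcp_pos"],s["contact_force"],s["opening"])
E
```

```text
[516.65900105 101.1617685   90.49364613] [-4.34681678  0.36043452  7.60144911] 68.36809065605449
```

View pics/wrist2.png

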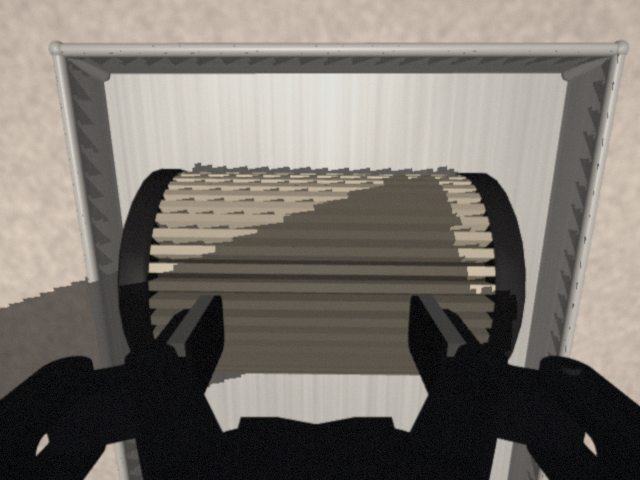

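View pics/scene2.png

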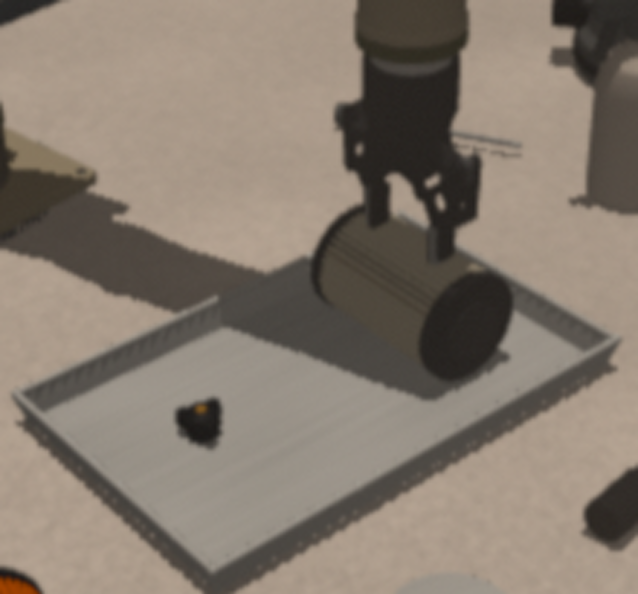

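View pics/top2.png

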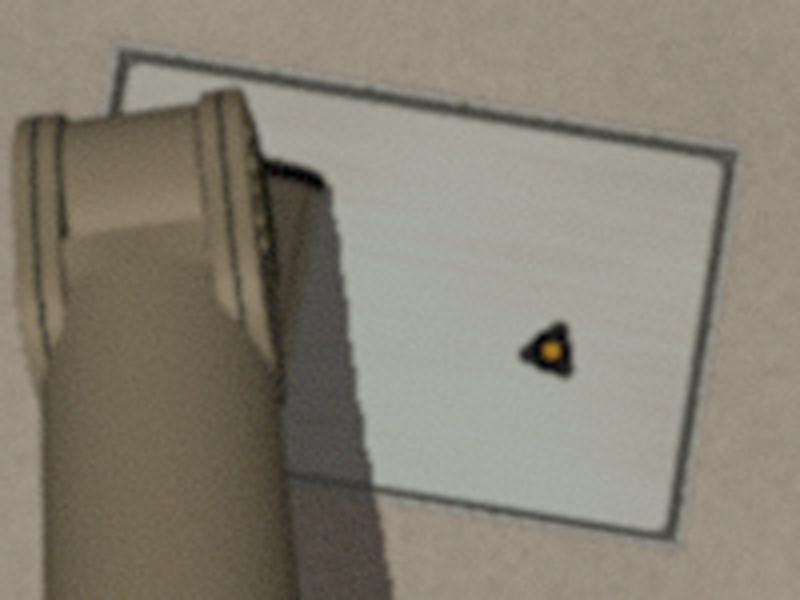

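The filter rolled about 10 mm, straight, under 8 N. Continuing the stroke, then I lift and step back.

Request:
apply_moves(targets=[-0.5,-3,-0.1,0,0,0,0.6,-1.1,-7,-0.1,0,0,0,0.6,-1.7,-11,-0.1,0,0,0,0.6,-2.3,-15,-0.1,0,0,0,0.6,-2.7,-17.5,-0.1,0,0,0,0.6,-2.7,-17.5,0,0,0,0,0.6,-2.7,-17.5,3,0,0,0,0.6,-2.7,-17.5,8,0,0,0,0.6,-1,-7,8,0,0,0,0.6,0.3,1,8,0,0,0,0.6,0.3,1,8,0,0,0,0.6])

```text
clock: 6.4
tcp_pos: [516.9, 103.3, 98.3]
tcp_rot: [0.759, 0.651, 0.0, -0.001]
contact_force: [-0.1, 0.5, 0.1]
opening: 68.1
```

```bash
python3 - <<'E'
from station import state,capture
import cv2
for n in("wrist",):
    c=capture(n);i=c["img"][:,:,::-1]
    cv2.imwrite(f"pics/{n}3.png",i)
s=state();print(s["tcp_pos"],s["contact_force"],s["opening"])
E
```

```text
[516.86017797 102.6044658   98.28738086] [ 0.48992652  0.07803823 -0.32794443] 68.90886464973252
```

View pics/wrist3.png

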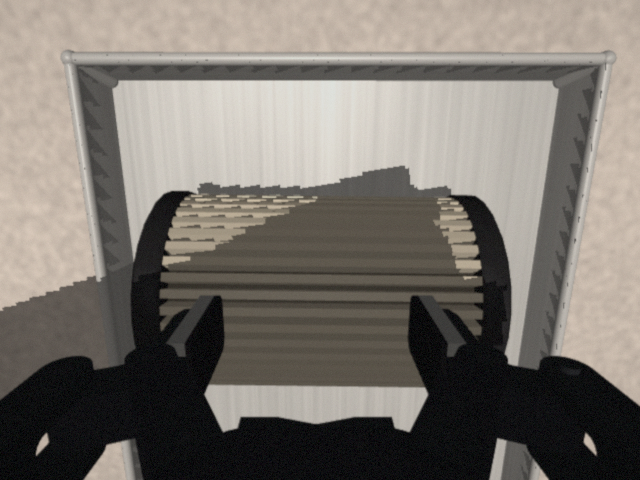

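```bash
cat > wr.py <<'E'
from h import *
PC=np.array([509.37,-1.04]);PX=np.array([.988,-.155]);PY=np.array([.155,.988])
def wy(c,tops,bots,us=(240,390)):
    """axis y (pan) at given columns from top/bottom silhouette rows"""
    out=[]
    for u,a,b in zip(us,tops,bots):
        o,A=ray(c,u,a);_,B=ray(c,u,b)
        d=A/np.linalg.norm(A)+B/np.linalg.norm(B)
        P=o+d*(51-o[2])/d[2]
        g=P[:2]-PC;out.append((round(g@PX,1),round(g@PY,1)))
    return out
E
python3 - <<'E'
from wr import *
from station import capture
c=capture("wrist");g=c["img"].astype(int).sum(2)
for u in(240,390): print(u,g[180:205,u],g[378:392,u])
print(wy(c,(194,196),(384.5,385.5)))
print([(np.round([(onz(c,*p,28)[:2]-PC)@PX,(onz(c,*p,28)[:2]-PC)@PY],1)) for p in((68,57),(610,58))])
E
```

```text
240 [597 599 597 594 561 511 425 272 262 263 256 258 264 317 479 509 363 419
 444 306 305 314 344 443 491] [250 237 238 252 254 328 467 540 537 537 540 535 545 531]
390 [264 265 266 274 263 262 274 271 273 276 271 268 267 264 266 247 248 249
 227 240 252 252 237 234 241] [247 250 237 223 236 250 267 369 498 541 542 543 541 538]
[(np.float64(-48.2), np.float64(94.4)), (np.float64(27.2), np.float64(93.7))]
[array([-130.8,  204.7]), array([132.7, 204.2])]
```

Request:
apply_moves(targets=[0,0,-5,0,0,0,0.6,0,0,-7.6,0,0,0,0.6,0,0,-8.2,0,0,0,0.6,-0.4,-2.5,-8.2,0,0,0,0.6,-1.2,-7.5,-8.2,0,0,0,0.6,-2,-13,-8.2,0,0,0,0.6,-2.9,-18.5,-8.2,0,0,0,0.6,-3.8,-24,-8.2,0,0,0,0.6,-4.7,-29.5,-8.2,0,0,0,0.6,-5.4,-34.5,-8.2,0,0,0,0.6,-5.9,-37.5,-8.2,0,0,0,0.6,-5.9,-37.5,-8.2,0,0,0,0.6])

```text
clock: 8.0
tcp_pos: [510.6, 64.5, 90.3]
tcp_rot: [0.76, 0.65, 0.0, -0.001]
contact_force: [-4.4, 1.0, 7.1]
opening: 68.2
```

Request:
apply_moves(targets=[0,0,3,0,0,0,0.6,0,0,8,0,0,0,0.6,1,6,8,0,0,0,0.6,2,13,8,0,0,0,0.6,2.9,18.5,8,0,0,0,0.6,2.9,18.5,8,0,0,0,0.6])

```text
clock: 8.75
tcp_pos: [513.4, 83.7, 98.1]
tcp_rot: [0.76, 0.65, -0.0, -0.001]
contact_force: [0.1, 0.2, 0.1]
opening: 68.3
```

```bash
cat > look.py <<'E'
import sys
from wr import *
from station import capture,state
c=capture("wrist");cv2.imwrite(f"pics/{sys.argv[1]}.png",c["img"][:,:,::-1])
g=c["img"].astype(int).sum(2)
t=[];b=[]
for u in(240,390):
    col=g[:,u]
    # bottom edge: first bright floor going down from row 340
    v=next(v for v in range(340,440) if col[v]>400 and col[v+2]>450);b.append(v-.5)
    # top edge: lowest row above 270 where dark/shade gives the silhouette -> print
    t.append(v)
s=state();p=s["tcp_pos"];print("tcp",p,"pan y",(p[:2]-PC)@PY,"F",s["contact_force"]);print("bottom",b)
o=c["position"]
for u,v in zip((240,390),b):
    # tangent plane on bottom silhouette -> axis at z=51, R=46.5
    _,d=ray(c,u,v);h=np.array([d[:2]@PY,d[2]]);h/=np.linalg.norm(h)
    oy=(o[:2]-PC)@PY; n=np.array([h[1],-h[0]]) # normal in (y,z)
    ys=[]
    for sg in(1,-1):
        # n.((y,51)-(oy,oz))=sg*R
        ys.append(oy+(sg*46.5-n[1]*(51-o[2]))/n[0])
    print("axis y cands",np.round(ys,1))
E
python3 look.py w4
```

```text
tcp [513.40871451  83.19574986  98.15510068] pan y 83.85092160749774 F [ 0.50114983 -0.92383983  0.01654869]
bottom [383.5, 385.5]
axis y cands [-37.  76.]
axis y cands [-38.2  75.1]
```

View pics/w4.png

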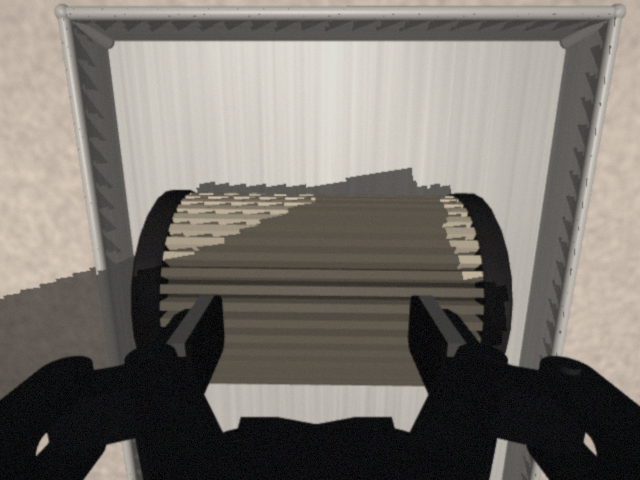

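The filter axis is at y ≈ 75.5, as predicted. Repeating the stroke.

Request:
apply_moves(targets=[0.1,1,-5,0,0,0,0.6,0.1,1,-7.5,0,0,0,0.6,0.1,1,-8.1,0,0,0,0.6,-0.4,-2.5,-8.1,0,0,0,0.6,-1.2,-7.5,-8.1,0,0,0,0.6,-2,-13,-8.1,0,0,0,0.6,-2.9,-18.5,-8.1,0,0,0,0.6,-3.8,-24,-8.1,0,0,0,0.6,-4.7,-29.5,-8.1,0,0,0,0.6,-5.4,-34.5,-8.1,0,0,0,0.6,-5.8,-36.5,-8.1,0,0,0,0.6,-5.8,-36.5,-8.1,0,0,0,0.6])

```text
clock: 10.3
tcp_pos: [507.3, 46.6, 90.3]
tcp_rot: [0.76, 0.65, -0.0, -0.002]
contact_force: [-4.8, 0.7, 8.2]
opening: 68.2
```

Request:
apply_moves(targets=[0,0,3,0,0,0,0.6,0,0,8,0,0,0,0.6,1,6,8,0,0,0,0.6,2,13,8,0,0,0,0.6,2.9,18.5,8,0,0,0,0.6,2.9,18.5,8,0,0,0,0.6])

```text
clock: 11.05
tcp_pos: [510.1, 65.8, 98.2]
tcp_rot: [0.76, 0.65, -0.0, -0.002]
contact_force: [0.6, -0.1, -0.7]
opening: 68.2
```

```bash
python3 look.py w5
```

```text
tcp [510.12422002  65.3092887   98.22038113] pan y 65.67000133839994 F [-0.56751766  0.38127196 -0.07594827]
bottom [385.5, 387.5]
axis y cands [-56.6  56.7]
axis y cands [-57.8  55.9]
```

Request:
apply_moves(targets=[0,0,-5,0,0,0,0.6,0,0,-7.6,0,0,0,0.6,0,0,-8.2,0,0,0,0.6,-0.4,-2.5,-8.2,0,0,0,0.6,-1.2,-7.5,-8.2,0,0,0,0.6,-2,-13,-8.2,0,0,0,0.6,-2.9,-18.5,-8.2,0,0,0,0.6,-3.8,-24,-8.2,0,0,0,0.6,-4.7,-29.5,-8.2,0,0,0,0.6,-5.4,-34.5,-8.2,0,0,0,0.6,-5.9,-37.5,-8.2,0,0,0,0.6,-5.9,-37.5,-8.2,0,0,0,0.6])

```text
clock: 12.6
tcp_pos: [503.9, 27.6, 90.4]
tcp_rot: [0.76, 0.65, -0.0, -0.002]
contact_force: [-4.8, 0.7, 9.2]
opening: 68.1
```

Request:
apply_moves(targets=[0,0,3,0,0,0,0.6,0,0,8,0,0,0,0.6,1,6,8,0,0,0,0.6,2,13,8,0,0,0,0.6,2.9,18.5,8,0,0,0,0.6,2.9,18.5,8,0,0,0,0.6])

```text
clock: 13.35
tcp_pos: [506.8, 46.8, 98.2]
tcp_rot: [0.76, 0.65, -0.001, -0.002]
contact_force: [0.5, 0.1, -0.8]
opening: 68.3
```

```bash
python3 look.py w6
```

```text
tcp [506.76956202  46.32116183  98.22086712] pan y 46.389760002699596 F [-0.75704267  0.26634299 -0.79024469]
bottom [385.5, 387.5]
axis y cands [-75.9  37.4]
axis y cands [-77.   36.7]
```

View pics/w6.png

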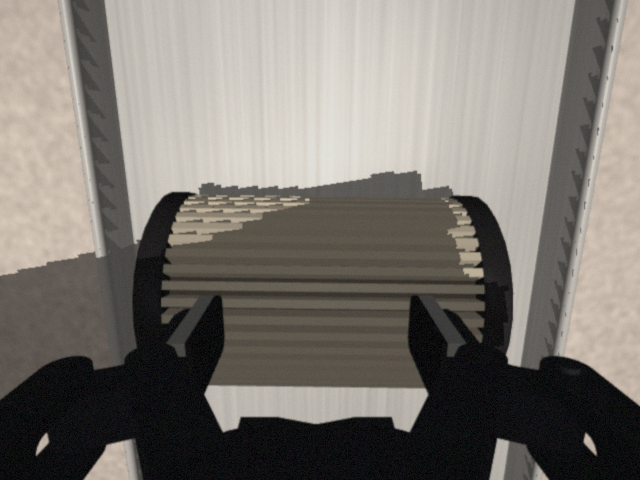

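Request:
apply_moves(targets=[0,0,-5,0,0,0,0.6,0,0,-7.6,0,0,0,0.6,0,0,-8.2,0,0,0,0.6,-0.4,-2.5,-8.2,0,0,0,0.6,-1.2,-7.5,-8.2,0,0,0,0.6,-2,-13,-8.2,0,0,0,0.6,-2.9,-18.5,-8.2,0,0,0,0.6,-3.8,-24,-8.2,0,0,0,0.6,-4.7,-29.5,-8.2,0,0,0,0.6,-5.4,-34.5,-8.2,0,0,0,0.6,-5.9,-37.5,-8.2,0,0,0,0.6,-5.9,-37.5,-8.2,0,0,0,0.6])

```text
clock: 14.9
tcp_pos: [500.6, 8.6, 90.4]
tcp_rot: [0.76, 0.65, -0.001, -0.002]
contact_force: [-5.8, 0.7, 8.5]
opening: 68.5
```

Request:
apply_moves(targets=[0,0,3,0,0,0,0.6,0,0,8,0,0,0,0.6,3,25,30,0,0,0,0.6,6,60,50,0,0,0,0.6,3,100,70,0,0,0,0.6,3,140,90,0,0,0,0.6,3,180,110,0,0,0,0.6,3,220,110,0,0,0,0.6,3,240,110,0,0,0,0.6,3,240,110,0,0,0,0.6])

```text
clock: 16.15
tcp_pos: [503.3, 249.0, 199.8]
tcp_rot: [0.759, 0.651, -0.001, -0.002]
contact_force: [-0.1, -0.0, 0.1]
opening: 68.4
```

```bash
python3 - <<'E'
from meas import *
from station import capture,state
c=capture("top");cv2.imwrite("pics/t7.png",cv2.resize(c["img"][160:310,210:410,::-1],None,fx=4,fy=4,interpolation=cv2.INTER_CUBIC))
print(state()["tcp_pos"]);pose(c)
E
```

```text
[503.69609665 247.38878184 199.92640978]
pc [509.23   -0.952]
pan_deg 81.093
px [ 0.988 -0.155]
py [0.155 0.988]
y 17.719
x_ends99 [-84.779  63.634]
yaw_rel -0.797
axis [ 0.982 -0.17   0.08 ]
p3 [512.107  17.404  23.538]
rectsize [400.624 251.02 ]
world_mid_x0 [511.974  16.553]
```

View pics/t7.png

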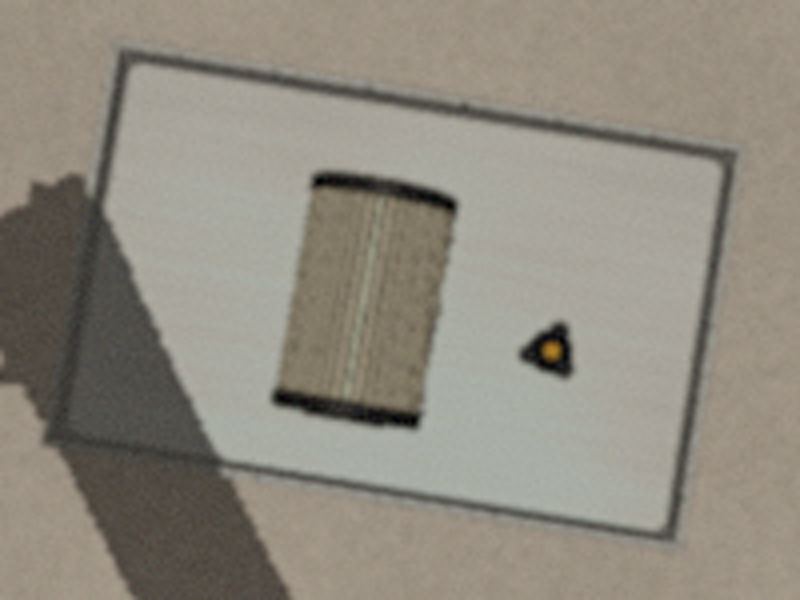

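```bash
python3 - <<'E'
from meas import *
from station import capture
c=capture("top");m,r=pan(c)
cn=max(cv2.findContours(m,cv2.RETR_EXTERNAL,cv2.CHAIN_APPROX_NONE)[0],key=len)[:,0]
G=np.array([onz(c,u,v,3.)[:2] for u,v in cn])-np.array([509.3,-1.0])
px=np.array([.988,-.155]);py=np.array([.155,.988]);X=G@px;Y=G@py
for nm,k,i in(("x-",(X<-115)&(abs(Y)<185),1),("x+",(X>115)&(abs(Y)<185),1),("y-",(Y<-190)&(abs(X)<110),0),("y+",(Y>190)&(abs(X)<110),0)):
    vx,vy,x0,y0=cv2.fitLine(np.c_[X,Y][k].astype(np.float32),cv2.DIST_HUBER,0,.01,.01).ravel()
    print(nm,k.sum(),x0,y0,np.rad2deg(np.arctan2(vy,vx)))
E
```

```text
x- 109 -124.00179 -43.3527 89.953545
x+ 139 123.64321 0.11983426 -89.954605
y- 82 -1.6829731 -198.74957 0.15164246
y+ 37 63.435677 198.39885 0.41361058
```

The pan hasn't moved. The filter is at y = +17.7 with yaw about -0.8°. One more stroke of about 35 mm at the tip. First I return above it.

Request:
apply_moves(targets=[0,-30,0,0,0,0,0.6,0,-70,0,0,0,0,0.6,0,-110,-5,0,0,0,0.6,0,-150,-15,0,0,0,0.6,0,-190,-35,0,0,0,0.6,0,-212,-60,0,0,0,0.6,0,-221,-85,0,0,0,0.6,0,-221,-99,0,0,0,0.6,0,-221,-101.5,0,0,0,0.6,0,-221,-101.5,0,0,0,0.6])

```text
clock: 17.5
tcp_pos: [504.3, 26.0, 99.2]
tcp_rot: [0.76, 0.649, -0.001, -0.002]
contact_force: [0.3, 0.2, -0.6]
opening: 68.6
```

```bash
python3 look.py w8
```

```text
tcp [504.41413452  26.02072643  99.31795055] pan y 25.967838568198488 F [-0.26586291  0.32746466 -0.30394782]
bottom [381.5, 383.5]
axis y cands [-94.7  18. ]
axis y cands [-96.  17.]
```

Request:
apply_moves(targets=[0,0,-6,0,0,0,0.6,0,0,-8.6,0,0,0,0.6,0,0,-9.2,0,0,0,0.6,-0.4,-2.5,-9.2,0,0,0,0.6,-1.2,-7.5,-9.2,0,0,0,0.6,-2,-13,-9.2,0,0,0,0.6,-2.9,-18.5,-9.2,0,0,0,0.6,-3.8,-24,-9.2,0,0,0,0.6,-4.6,-29,-9.2,0,0,0,0.6,-5.2,-33,-9.2,0,0,0,0.6,-5.5,-34.8,-9.2,0,0,0,0.6,-5.5,-34.8,-9.2,0,0,0,0.6])

```text
clock: 19.05
tcp_pos: [498.9, -8.8, 90.5]
tcp_rot: [0.76, 0.649, -0.001, -0.002]
contact_force: [-3.6, -0.3, 5.6]
opening: 68.6
```

Request:
apply_moves(targets=[0,0,0,0,0,0,0.6,0,0,1,0,0,0,0.6,0,0,5,0,0,0,0.6,0,0,20,0,0,0,0.6,0,20,50,0,0,0,0.6,3,60,80,0,0,0,0.6,3,100,110,0,0,0,0.6,3,145,110,0,0,0,0.6,3,190,110,0,0,0,0.6,3,230,110,0,0,0,0.6,3,255,110,0,0,0,0.6,3,255,110,0,0,0,0.6])

```text
clock: 20.55
tcp_pos: [501.6, 247.6, 200.8]
tcp_rot: [0.76, 0.65, -0.001, -0.002]
contact_force: [0.1, -0.2, 0.3]
opening: 68.6
```

```bash
python3 - <<'E'
from meas import *
from station import capture,state
c=capture("top");cv2.imwrite("pics/t9.png",cv2.resize(c["img"][160:310,210:410,::-1],None,fx=4,fy=4,interpolation=cv2.INTER_CUBIC))
print(state()["tcp_pos"]);pose(c)
s=capture("scene");cv2.imwrite("pics/s9.png",s["img"][:,:,::-1])
E
```

```text
[502.09290601 245.83117301 200.76576956]
pc [509.357  -1.073]
pan_deg 81.015
px [ 0.988 -0.156]
py [0.156 0.988]
y -0.066
x_ends99 [-84.861  63.477]
yaw_rel -0.524
axis [ 0.985 -0.166  0.053]
p3 [509.429  -0.617  17.573]
rectsize [400.853 251.298]
world_mid_x0 [509.347  -1.139]
```

View pics/t9.png

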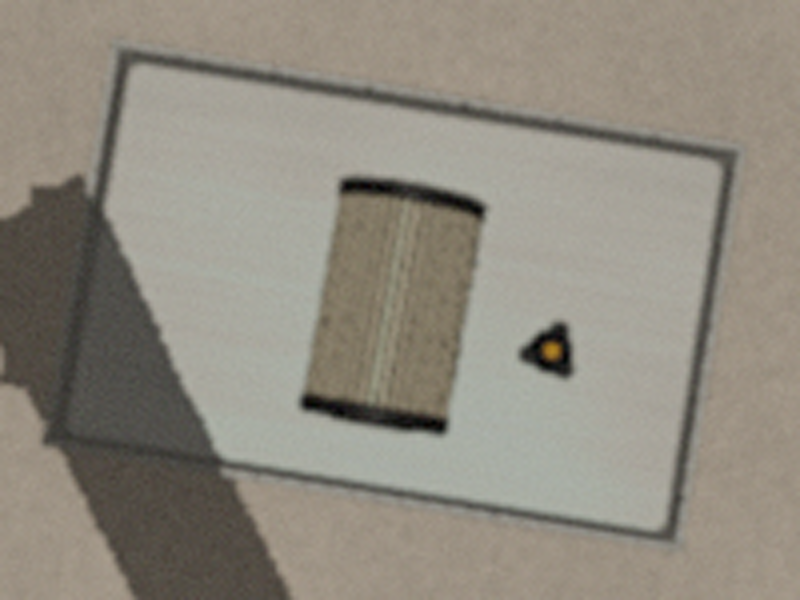

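View pics/s9.png

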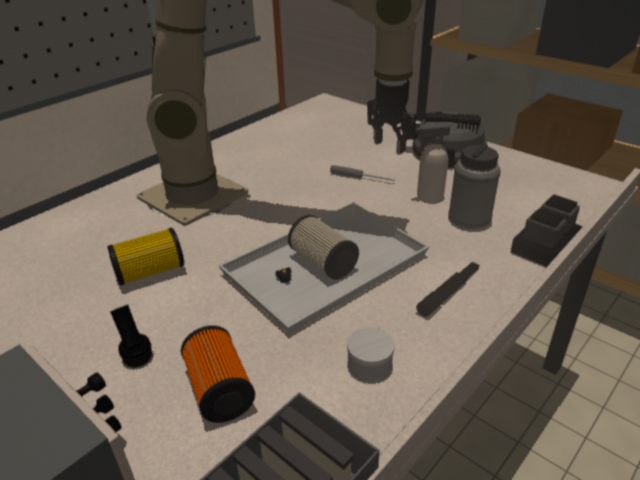

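The filter is centred: in the crop it spans the middle of the pan, and the nut is still at (550,350). One more look to confirm it's at rest, then I hand in.

Request:
apply_moves(targets=[0,0,0,0,0,0,0.6,0,0,0,0,0,0,0.6,0,0,0,0,0,0,0.6,0,0,0,0,0,0,0.6])

```text
clock: 21.15
tcp_pos: [502.4, 244.7, 200.8]
tcp_rot: [0.761, 0.649, -0.001, -0.002]
contact_force: [-0.3, 0.2, -0.6]
opening: 68.4
```

```bash
python3 - <<'E'
from meas import *
from station import capture,sign_off
r=pose(capture("top"),False);print(r["y"],r["yaw_rel"],r["pc"])
if abs(r["y"])<3: print(sign_off())
E
```

```text
-0.1051498698669723 -0.8185500470298261 [509.34115601  -1.0332489 ]
the job is handed in; nothing more can be done
None
```

I rolled the filter about 112 mm to the middle of the pan in six strokes, with both fingertips on top of the pleats. The readings taken showed a press of about 6–11 N. The job was handed in at about 21 s, with the hand well clear of everything.

The last top-camera checks showed:
- **Position along the pan:** the filter is 0.1 mm from the middle, and two looks 0.6 s apart agree, so it is at rest.
- **Straightness:** its axis is within about 0.5–0.8° of straight across, which is roughly what it measured at the start and near the measuring noise. I did not try to correct it.
- **Pan and nut:** the pan measures the same position as at the start, within 0.2 mm. The hand nut looks unmoved in the pictures.
- **Across the width:** the filter still lies about 10 mm off the pan's centre line, as it did at the start. Fixing that would have meant sliding it.

The wrist view during the strokes agreed with the top view within about 1 mm. While pressing, there was also a side force of about 4–6 N along the filter's axis. It vanished at each lift and did not visibly shift the filter; its ends measured within about 1.5 mm of the start, which is within the measuring noise.

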